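# Set up the table easel and stand the plaque on it

## Robot

A 7-joint arm with a two-finger parallel gripper is mounted at the origin on the work surface. World frame = base frame: x ahead of the robot, y to its left, z up, the work surface at z = 0. Lengths are in m, angles in rad, forces in N, time in s.
With the tool pointing down it reaches from about 0.425 to 0.925 m from the base axis. Payload 6.8 kg.
Tool frame: the origin (TCP) lies at the very end of the fingers, on their centre line; the grasp point (between the pads) lies 19 mm behind it; z points along the fingers, y is the line along which they close (so a half turn about z gives the same grasp; the last joint's range is limited). The gripper opens to 85 mm and grips with 20 to 120 N. Pads are 22 mm wide; open, the fingers measure 114 mm over their backs; the gripper's body (76 mm by 85 mm) begins 54 mm behind the grasp point. The pads swing forward as they close: fully open they stand 13 mm farther back than shut.
Start: joints at [-1.31, 0.477, 0.022, 1.555, -0.011, 1.109, -0.083], TCP at [0.243, 0.63, 0.208] pointing down, gripper open.
Joint ranges: [-2.96, 2.96], [-0.34, 2.1], [-1.41, 1.46], [0.24, 2.44], [-1.37, 4.51], [0.17, 1.92], [-2.96, 2.96]. Speed limits (rad/s): [2.39, 2.39, 3.14, 3.14, 3.14, 3.14, 3.14].

## Interface

Orientations are given as a rotation vector (axis times angle).
In Python, from bench import r gives the robot as it stands.
- The arm moves only by the shell command python3 -m jog 'ROWS' [FORCE]. ROWS is JSON, a list of rows, each an object of numbers: "fingers": the finger opening in m, from 0 to 0.0854; "x", "y", "z": the shift along the tool's x, y, z in m; "rx", "ry", "rz": the turn, a rotation vector about the tool's x, y, z in degrees. In form: [{"fingers": .., "x": .., "y": .., "z": .., "rx": .., "ry": .., "rz": ..}, ...]. A call has 1 to 8 rows; each row shifts and turns the commanded pose from where the row before left it, along the tool's axes as they then stand; what a row does not reach is not made up. A row lasts 1/8 s, in which the tool goes at most 62.5 mm and 10.7 degrees, less where a joint would pass 70% of its speed; a pose out of reach is approached as far as the arm can. A call is refused whole if a number of a shift passes 0.0625 or a number of a turn 10.7, either way. A call with a gripper value outside its range is refused whole. The fingers move at their own pace and stop on an object; FORCE is the grip in N (left out, the last holds). Time passes only in rows, so rows that do not move let the fingers close. It gives the time, the measured TCP pose, the force, the opening and the grip force at its end, in the units of the state.
- r.get_obs(): the state, without advancing time (a new reading comes with each control period).
- r.grab_frame(name): name is "scene" or "top" or "wrist"; returns (picture, depth): 420x560x3 uint8, red, green, blue; 420x560 float32, m along the optical axis (not along the pixel's ray), 0 where there is no reading.
- r.get_calibration(name): a dict with "mtx" (3x3 intrinsics, pixels), "extrinsics" (4x4, takes a point from camera to world coordinates). Camera axes: x right, y down, z forward; pixel columns grow to the right and rows downward; lengths in m; the calibration is good to about 2 mm. A picture is of the moment at which its call begins: read the wrist's pose just before it. get_calibration takes no time and is no camera call; for the wrist camera it gives the pose at the moment of the call.
- r.hand_in(): hands the job in; it is judged then, once.
Trained networks look in the newest picture that a camera, given by its name, has taken for a name from the list of things; names that differ only in an ending like _2 or _b are one class to them, and where a whole thing is asked for, a point or a joint stands for the part that bears it (a point fixed in the world has none). Each returns a list of dicts, best first, with "score" (0 to 1); they miss things now and then, are a little off and sometimes report something else, mostly with a low value. They report only what shows in the picture. A call takes as long as a camera call. They do not tell look-alikes from the thing itself.
- r.search_frame(target, camera): "xyz" ([x, y, z] in m, in world coordinates, good to about 4 mm: the middle of the surface that is visible of it).
- r.landmark_of(target, camera): "xyz" ([x, y, z] in m, in world coordinates, good to about 4 mm: a listed point, or the origin of a listed thing).
The state is a dict: "clock": time; "joints": joint angles; "qvel": joint speeds; "tau": joint torques, N m; "tcp_pos": TCP position; "orientation": TCP orientation; "contact_force": force on the tool from outside, world axes, zero at the start; "moment": the same for the moment, N m; "grip_width": finger opening in m; "gripper_force": force on a finger pad.
Only numpy, scipy, OpenCV 4.12 (cv2) and the standard library are available. Lean on these libraries where they do the work, as an engineer would, in place of code of your own. Each camera call takes 0.05 s, during which the arm holds its last target. There are 200 camera calls.

## Task

Raise the board of the table easel by its dark handle to 35 degrees above level, where the yellow line on its edge meets the red mark on the steel arc, and let go so that it stays there by itself. Then set the small arched plaque on the board, painted side out and arch upwards, squarely about the middle of the ledge: its flat bottom edge against the ledge, its back flat on the board. Leave the leather case, the brush jar and the paint pot where they are.

Things in the scene. Friction and masses are not known exactly. Their poses are not given: they have to be found in the camera images.
- easel: the fixed wooden base of the table easel; origin on the table below the middle of the board's hinge line. x points level from the hinge to the handle's side, roughly to the robot's left (+y of the world). On its -y side (away from the robot), 11 mm out from the board's edge, a thin steel arc of 100 mm radius about the hinge reaches to 56 degrees, with a red mark at 35.
- board (a joint): angle of the easel's board above level, rad: 0 flat on its base, up to 1.3; starts at 0 to 0.25; the red mark is at 0.61. Hinged along its lower edge, at the ledge; the handle's end swings up. The hinge is stiff: the board stays where it is left (about 10 N at the handle lifts it; pressing on its middle with more than about 10 N pushes it down).
- board_hinge (a point): middle of the hinge line, 30 mm above the table; turns with the board: x up the board to the handle, y along the hinge, z out of the face. Board: 12 mm thick (face at z = 6 mm), 240 mm wide (y -120 to 120), 180 mm long (x 0 to 180). Ledge: a strip along the whole lower edge, x -12 to 0, standing 16 mm proud of the face (to z = 22 mm).
- board_grip (a point): point to grip on the handle, on the board's centre line, 218 mm from the hinge, 38 mm beyond the board's far edge (axes as board_hinge). The handle is a dark wooden bar along the board's x, 20 mm wide (y), 14 mm thick (z -7 to 7), sticking out 60 mm beyond the far edge (x 180 to 240), with only the table under it.
- plaque_center (a point): centre of the loose arched wooden plaque, 8 mm above its back. Grey edge, cream face, red strokes; 60 to 110 g, 100 mm tall (x), 64 wide (y), 16 thick (z). x points to the arch, z out of the painted face. Flat bottom edge at x = -50, straight parallel sides to x = 18, then a half-round arch to 50. Starts flat on the table, painted face up.
- plaque_top (a point): the crown of the plaque's arch, 50 mm from plaque_center along its x, half-way through the thickness.
- case: bystander: brown leather phone case lying flat, 160 x 82 x 22 mm, origin under its centre.
- brushjar: bystander: blue ceramic jar with brushes, 76 mm wide, jar 90 mm and brushes about 195 mm tall, origin under its centre.
- paintpot: bystander: closed red paint pot, 52 mm wide, 60 mm tall, origin under its centre.
Not all that is in view belongs to the job. Several things look just like the part that bears plaque_center: the one meant starts farthest from the robot's base.

How it is judged:
By the outcome, as a careful person would: the job done as asked, in the order asked, and still so for the second after the job is handed in, with the robot touching nothing.
It also fails if it takes over 64 s, if anything falls off the work surface, if the arm or the gripper's body presses on something with over 40 N, if the wrist force passes 120 N, or if a joint passes its speed limit or range.

## Working session

There is one attempt and no reset: what is moved stays moved. The work goes in short steps, Python scripts to look and compute and a shell command to move; the robot and the scene stay as the last step left them, time stands still between calls to the robot, and variables do not carry over. Pictures are saved under pics/ and viewed, at most 10 in all, crops included, and the job is handed in when it is done.

```bash
ls; mkdir -p pics
cat > h.py <<'E'
import numpy as np, cv2
from bench import r
from scipy.spatial.transform import Rotation as R
np.set_printoptions(precision=4,suppress=True)
def cloud(c):
    im,d=r.grab_frame(c); k=r.get_calibration(c); K=np.array(k["mtx"]);T=np.array(k["extrinsics"])
    v,u=np.mgrid[:d.shape[0],:d.shape[1]]
    p=np.stack([(u-K[0,2])/K[0,0]*d,(v-K[1,2])/K[1,1]*d,d],-1)@T[:3,:3].T+T[:3,3]
    p[d==0]=np.nan
    return im,p
def proj(P,c):
    k=r.get_calibration(c);K=np.array(k["mtx"]);T=np.array(k["extrinsics"])
    q=K@(T[:3,:3].T@(np.array(P)-T[:3,3])); return q[:2]/q[2]
def tcp():
    o=r.get_obs(); return np.array(o["tcp_pos"]),R.from_rotvec(o["orientation"]),o
E
python3 - <<'E'
from h import *
a=[]
for c in ["scene","top"]:
    im,p=cloud(c); cv2.imwrite(f"pics/{c}1.png",im[...,::-1]); np.savez(f"{c}1.npz",im=im,p=p)
    for n in ["plaque_center","plaque_top","board_hinge","board_grip","easel","case","brushjar","paintpot"]:
        for x in r.landmark_of(n,c)[:5]: print(c,n,np.array(x["xyz"]),round(x["score"],2),proj(x["xyz"],c).round())
p,q,o=tcp(); print(p,q.as_matrix(),o["clock"])
E
```

```text
pics
scene plaque_center [ 0.3857 -0.2421  0.0122] 0.96 [175. 276.]
scene plaque_center [ 0.5216 -0.3299  0.0066] 0.82 [184. 343.]
scene plaque_center [ 0.3596 -0.3826  0.0115] 0.55 [111. 312.]
scene plaque_top [ 0.341  -0.2589  0.008 ] 0.9 [156. 271.]
scene plaque_top [ 0.5137 -0.2812  0.0109] 0.72 [201. 322.]
scene plaque_top [ 0.3755 -0.4305  0.01  ] 0.67 [ 94. 333.]
scene plaque_top [ 0.276  -0.3015  0.0117] 0.56 [122. 267.]
scene plaque_top [ 0.6995  0.3443 -0.0022] 0.4 [433. 205.]
scene board_hinge [ 0.5356 -0.1054  0.0325] 0.71 [269. 268.]
scene board_hinge [ 0.5174 -0.3335  0.009 ] 0.28 [181. 343.]
scene board_grip [0.5147 0.1121 0.0487] 0.68 [323. 205.]
scene easel [ 0.5346 -0.1047  0.0005] 0.76 [269. 277.]
scene easel [ 0.5192 -0.3337  0.0058] 0.33 [182. 344.]
scene case [0.5119 0.3146 0.0022] 0.61 [365. 180.]
scene paintpot [ 0.701   0.3454 -0.0038] 0.77 [434. 206.]
top plaque_center [ 0.3578 -0.3879  0.0054] 0.82 [444. 255.]
top plaque_center [ 0.3834 -0.2382  0.0059] 0.78 [381. 244.]
top plaque_center [ 0.5197 -0.325   0.0064] 0.63 [415. 187.]
top plaque_center [ 0.2266 -0.2859  0.0076] 0.59 [404. 312.]
top plaque_top [ 0.3356 -0.2549  0.0068] 0.83 [389. 265.]
top plaque_top [ 0.5216 -0.2789  0.0086] 0.82 [396. 186.]
top plaque_top [ 0.3807 -0.4341  0.0101] 0.63 [463. 245.]
top plaque_top [ 0.2684 -0.3039  0.0056] 0.55 [410. 293.]
top board_hinge [ 0.5388 -0.1056  0.0332] 0.96 [325. 178.]
top board_grip [0.5132 0.1092 0.0498] 0.82 [232. 188.]
top easel [ 0.5367 -0.1105  0.001 ] 0.66 [325. 181.]
top case [0.5077 0.3157 0.    ] 0.87 [146. 194.]
top brushjar [ 0.7101 -0.3504 -0.0018] 0.79 [421. 111.]
top paintpot [0.7004 0.3379 0.0012] 0.57 [138. 114.]
[0.2434 0.6296 0.2079] [[-0.9328  0.3605  0.    ]
 [ 0.3605  0.9328  0.0001]
 [ 0.      0.0001 -1.    ]] 0.9
```

Run:
```python
import cv2
a=cv2.imread("pics/top1.png"); cv2.imwrite("pics/top1crop.png",cv2.resize(a[140:340,340:500],None,fx=3,fy=3,interpolation=cv2.INTER_CUBIC))
```

```text
(no output)
```

View pics/top1.png

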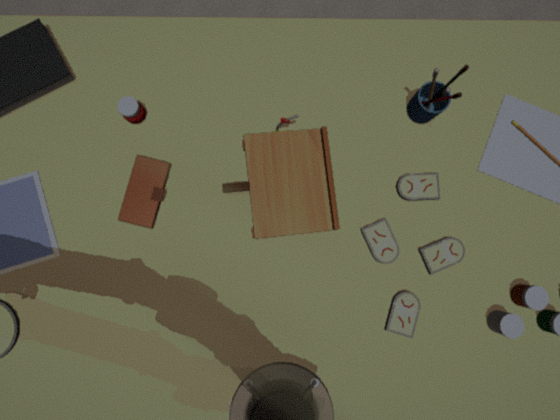

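View pics/top1crop.png

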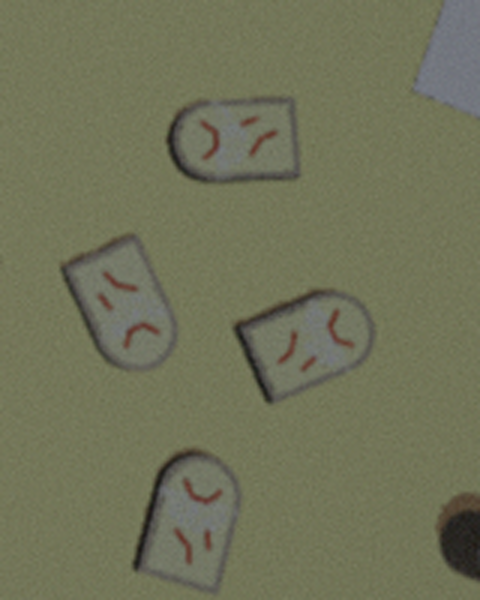

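View pics/scene1.png

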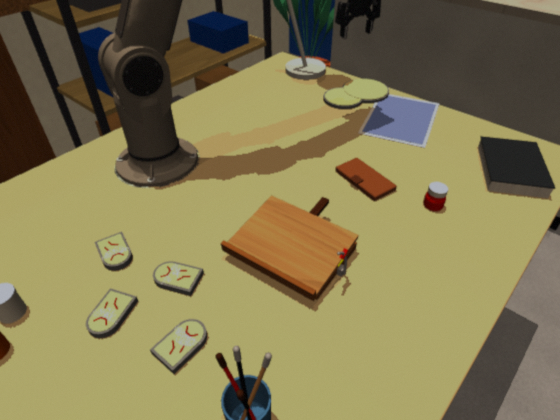

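Four look-alikes in the top picture: (418,187), (380,242), (442,254), (403,313). The one at (418,187) is the target: 0.61 m from the base, against 0.53, 0.45 and 0.37 for the others. The crop confirms its shape, with its arch towards the easel. The board is nearly flat, with its handle at (235,187) and its ledge at (330,180).

```bash
cat >> h.py <<'E'
def board(im,p,h0,yaw,lo=.02,hi=.17,ang0=None):
    """fit face plane: returns R_board, hinge pos, angle"""
    ex=np.array([np.cos(yaw),np.sin(yaw),0]); ey=np.cross([0,0,1],ex)
    q=p.reshape(-1,3); q=q[np.isfinite(q).all(1)]
    d=q-h0; a=d@ex; b=d@ey
    c=np.cos(ang0 or 0)
    m=(a>lo*c)&(a<hi*c)&(abs(b)<.105)&(q[:,2]>.02)&(q[:,2]<.2); Q=q[m]
    for _ in range(4):
        cc=Q.mean(0); n=np.linalg.svd(Q-cc,full_matrices=False)[2][2]; n*=np.sign(n[2])
        e=(Q-cc)@n; Q=Q[abs(e)<2.5*e.std()+1e-4]
    bx=ex-n*(ex@n); bx/=np.linalg.norm(bx)
    return cc,n,bx,np.degrees(np.arcsin(bx[2])),e.std(),len(Q)
E
python3 - <<'E'
from h import *
h0=np.array([.537,-.106,.033])
for c in ["top","scene"]:
    f=np.load(c+"1.npz"); im,p=f["im"],f["p"]
    cc,n,bx,ang,s,N=board(im,p,h0,np.radians(96)); print(c,cc,n,ang,s,N)
    # face outline: points near plane
    d=(p-cc)@n; near=(abs(d)<.004)&(np.linalg.norm(p-cc,axis=-1)<.2)&(p[...,2]>.02)
    q=p[near][:,:2].astype(np.float32); 
    print(" rect",cv2.minAreaRect(q))
    # ledge points 16mm proud
    l=(abs(d-.016)<.004)&(np.linalg.norm(p-cc,axis=-1)<.2)&(p[...,1]<-.07); L=p[l]
    if len(L)>10: print(" ledge",cv2.minAreaRect(L[:,:2].astype(np.float32)),L.mean(0),len(L))
    # plaque
    pl=(p[...,2]>.010)&(p[...,2]<.022)&(np.hypot(p[...,0]-.52,p[...,1]+.327)<.075)
    q=p[pl]; print(" plaque",cv2.minAreaRect(q[:,:2].astype(np.float32)),q.mean(0),len(q))
    hd=(p[...,2]>.025)&(np.hypot(p[...,0]-.514,p[...,1]-.115)<.03)&(p[...,1]>.095); q=p[hd]; print(" handle",cv2.minAreaRect(q[:,:2].astype(np.float32)),q.mean(0),len(q))
E
```

```text
top [ 0.5258 -0.0108  0.0458] [ 0.0099 -0.1001  0.9949] 5.770550335907478 0.001577062887364284 5830
 rect ((0.5296310186386108, 0.010372832417488098), (0.2542988657951355, 0.2421143352985382), 7.402107238769531)
 ledge ((0.5381150841712952, -0.11398573964834213), (0.23742349445819855, 0.013120744377374649), 6.099705696105957) [ 0.5371 -0.1141  0.0511] 545
 plaque ((0.5211364030838013, -0.3294614255428314), (0.0643569678068161, 0.10184107720851898), 2.087721586227417) [ 0.5208 -0.3315  0.0162] 1053
 handle ((0.514198899269104, 0.11282967031002045), (0.020076140761375427, 0.03451939672231674), 5.161397933959961) [0.5134 0.1127 0.0591] 150
scene [ 0.5322 -0.0143  0.0443] [ 0.0119 -0.0999  0.9949] 5.77478208261423 0.0012114269100773657 4878
 rect ((0.5285861492156982, 0.0030730515718460083), (0.2547682225704193, 0.2521989643573761), 5.973931789398193)
 ledge ((0.535832941532135, -0.11757668107748032), (0.24023950099945068, 0.014786791987717152), 5.98525857925415) [ 0.5429 -0.1173  0.0494] 608
 plaque ((0.5175651907920837, -0.33200475573539734), (0.0663861408829689, 0.09975291788578033), 2.4342362880706787) [ 0.5199 -0.3371  0.0153] 1625
 handle ((0.5116039514541626, 0.11121311783790588), (0.0190149936825037, 0.03367617726325989), 6.8682541847229) [0.5137 0.1111 0.0568] 100
```

```bash
cat >> h.py <<'E'
from scipy.linalg import fractional_matrix_power as fmp, logm
YAW=np.radians(96.0); H=np.array([.536,-.1076,.030])
def frame(yaw,ang):
    """tool rotation: x up the board, z into it"""
    ex=np.array([np.cos(yaw),np.sin(yaw),0]); x=np.cos(ang)*ex+np.array([0,0,np.sin(ang)])
    ey=np.cross([0,0,1],ex); n=np.cross(x,ey)
    return np.stack([x,-ey,-n],1)
def T(Rm,p):
    M=np.eye(4); M[:3,:3]=Rm; M[:3,3]=p; return M
def bp(ang,x,y,z): # board coords -> world
    F=frame(YAW,ang); return H+F@np.array([x,-y,-z])
def plan(M1,N,M0=None):
    if M0 is None:
        p,q,o=tcp(); M0=T(q.as_matrix(),p)
    D=np.linalg.inv(M0)@M1; I=np.real(fmp(D,1/N))
    rv=np.degrees(R.from_matrix(I[:3,:3]).as_rotvec())
    print("N",N,"row xyz",I[:3,3].round(5),"rv deg",rv.round(3)); return M1
E
python3 - <<'E'
from h import *
a=np.radians(5.77)
M=plan(T(frame(YAW,a),bp(a,.218,0,.060)),16)
plan(T(frame(YAW,a),bp(a,.218,0,-.017)),4,M)
E
```

```text
N 16 row xyz [-0.0383 -0.0084  0.0041] rv deg [-0.198  0.323  3.926]
N 4 row xyz [ 0.     -0.      0.0192] rv deg [ 0.  0. -0.]
```

```bash
R1='x'; python3 -m jog '[{"x":-0.0383,"y":-0.0084,"z":0.0041,"rx":-0.2,"ry":0.32,"rz":3.93},{"x":-0.0383,"y":-0.0084,"z":0.0041,"rx":-0.2,"ry":0.32,"rz":3.93},{"x":-0.0383,"y":-0.0084,"z":0.0041,"rx":-0.2,"ry":0.32,"rz":3.93},{"x":-0.0383,"y":-0.0084,"z":0.0041,"rx":-0.2,"ry":0.32,"rz":3.93},{"x":-0.0383,"y":-0.0084,"z":0.0041,"rx":-0.2,"ry":0.32,"rz":3.93},{"x":-0.0383,"y":-0.0084,"z":0.0041,"rx":-0.2,"ry":0.32,"rz":3.93},{"x":-0.0383,"y":-0.0084,"z":0.0041,"rx":-0.2,"ry":0.32,"rz":3.93},{"x":-0.0383,"y":-0.0084,"z":0.0041,"rx":-0.2,"ry":0.32,"rz":3.93}]'
python3 -m jog '[{"x":-0.0383,"y":-0.0084,"z":0.0041,"rx":-0.2,"ry":0.32,"rz":3.93},{"x":-0.0383,"y":-0.0084,"z":0.0041,"rx":-0.2,"ry":0.32,"rz":3.93},{"x":-0.0383,"y":-0.0084,"z":0.0041,"rx":-0.2,"ry":0.32,"rz":3.93},{"x":-0.0383,"y":-0.0084,"z":0.0041,"rx":-0.2,"ry":0.32,"rz":3.93},{"x":-0.0383,"y":-0.0084,"z":0.0041,"rx":-0.2,"ry":0.32,"rz":3.93},{"x":-0.0383,"y":-0.0084,"z":0.0041,"rx":-0.2,"ry":0.32,"rz":3.93},{"x":-0.0383,"y":-0.0084,"z":0.0041,"rx":-0.2,"ry":0.32,"rz":3.93},{}]'
python3 - <<'E'
from h import *
a=np.radians(5.77)
im,p=cloud("wrist"); cv2.imwrite("pics/w1.png",im[...,::-1])
for n in ["board_grip"]:
  for x in r.landmark_of(n,"wrist")[:2]: print(n,np.array(x["xyz"]),x["score"])
print("expected grip",bp(a,.218,0,0))
hd=(p[...,2]>.03)&(p[...,2]<.09)&(np.hypot(p[...,0]-.513,p[...,1]-.112)<.04)&(p[...,1]>.09)
q=p[hd]; print(len(q)); 
if len(q)>20: print(cv2.minAreaRect(q[:,:2].astype(np.float32)),q.mean(0))
M=plan(T(frame(YAW,a),bp(a,.218,0,-.017)),6)
print(r.get_obs()["tcp_pos"],bp(a,.218,0,.06))
E
```

```text
expected grip [0.5133 0.1081 0.0519]
0
N 6 row xyz [-0.1001 -0.0275  0.0244] rv deg [-0.527  0.863 10.469]
[0.2433 0.6296 0.2079] [0.514  0.1021 0.1116]validation failed for argument at $[0]...
validation failed for argument at $[0]...
```

View pics/w1.png

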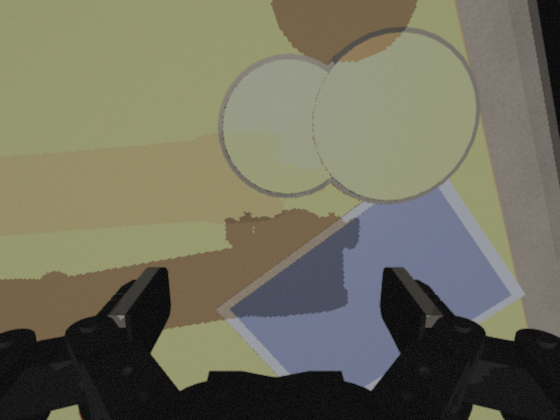

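The move was refused, so the wrist picture still shows the start area with no handle in view. I'll give every key in each row.

```bash
python3 -m jog '[{"fingers":0.0854,"x":-0.0383,"y":-0.0084,"z":0.0041,"rx":-0.2,"ry":0.32,"rz":3.93},{"fingers":0.0854,"x":-0.0383,"y":-0.0084,"z":0.0041,"rx":-0.2,"ry":0.32,"rz":3.93},{"fingers":0.0854,"x":-0.0383,"y":-0.0084,"z":0.0041,"rx":-0.2,"ry":0.32,"rz":3.93},{"fingers":0.0854,"x":-0.0383,"y":-0.0084,"z":0.0041,"rx":-0.2,"ry":0.32,"rz":3.93},{"fingers":0.0854,"x":-0.0383,"y":-0.0084,"z":0.0041,"rx":-0.2,"ry":0.32,"rz":3.93},{"fingers":0.0854,"x":-0.0383,"y":-0.0084,"z":0.0041,"rx":-0.2,"ry":0.32,"rz":3.93},{"fingers":0.0854,"x":-0.0383,"y":-0.0084,"z":0.0041,"rx":-0.2,"ry":0.32,"rz":3.93},{"fingers":0.0854,"x":-0.0383,"y":-0.0084,"z":0.0041,"rx":-0.2,"ry":0.32,"rz":3.93}]'
```

```text
clock: 2.0
tcp_pos: [0.4541, 0.4019, 0.168]
orientation: [-1.378, -2.78, -0.056]
contact_force: [0.0, 0.2, 0.0]
grip_width: 0.0856
gripper_force: 0.0
```

```bash
python3 -m jog '[{"fingers":0.0854,"x":-0.0383,"y":-0.0084,"z":0.0041,"rx":-0.2,"ry":0.32,"rz":3.93},{"fingers":0.0854,"x":-0.0383,"y":-0.0084,"z":0.0041,"rx":-0.2,"ry":0.32,"rz":3.93},{"fingers":0.0854,"x":-0.0383,"y":-0.0084,"z":0.0041,"rx":-0.2,"ry":0.32,"rz":3.93},{"fingers":0.0854,"x":-0.0383,"y":-0.0084,"z":0.0041,"rx":-0.2,"ry":0.32,"rz":3.93},{"fingers":0.0854,"x":-0.0383,"y":-0.0084,"z":0.0041,"rx":-0.2,"ry":0.32,"rz":3.93},{"fingers":0.0854,"x":-0.0383,"y":-0.0084,"z":0.0041,"rx":-0.2,"ry":0.32,"rz":3.93},{"fingers":0.0854,"x":-0.0383,"y":-0.0084,"z":0.0041,"rx":-0.2,"ry":0.32,"rz":3.93},{"fingers":0.0854,"x":0,"y":0,"z":0,"rx":0,"ry":0,"rz":0}]'
python3 - <<'E'
from h import *
a=np.radians(5.77)
im,p=cloud("wrist"); cv2.imwrite("pics/w2.png",im[...,::-1])
for n in ["board_grip"]:
  for x in r.landmark_of(n,"wrist")[:2]: print(n,np.array(x["xyz"]),x["score"])
print("expected grip",bp(a,.218,0,0))
hd=(p[...,2]>.03)&(p[...,2]<.09)&(np.hypot(p[...,0]-.513,p[...,1]-.112)<.04)&(p[...,1]>.09)
q=p[hd]; print(len(q)); 
if len(q)>20: print(cv2.minAreaRect(q[:,:2].astype(np.float32)),q.mean(0))
M=plan(T(frame(YAW,a),bp(a,.218,0,-.017)),6)
print(r.get_obs()["tcp_pos"],bp(a,.218,0,.06))
E
```

```text
clock: 3.0
tcp_pos: [0.5148, 0.1368, 0.1198]
orientation: [-1.984, -2.344, -0.096]
contact_force: [0.4, 0.6, -0.6]
grip_width: 0.0857
gripper_force: 0.0
board_grip [0.5105 0.1056 0.0561] 0.7
expected grip [0.5133 0.1081 0.0519]
1794
((0.5133691430091858, 0.1113128513097763), (0.020029256120324135, 0.04411665350198746), 6.248964309692383) [0.5132 0.1134 0.0586]
N 6 row xyz [-0.0065 -0.0011  0.0137] rv deg [-0.02   0.055  0.644]
[0.515  0.1411 0.1203] [0.514  0.1021 0.1116]
```

View pics/w2.png

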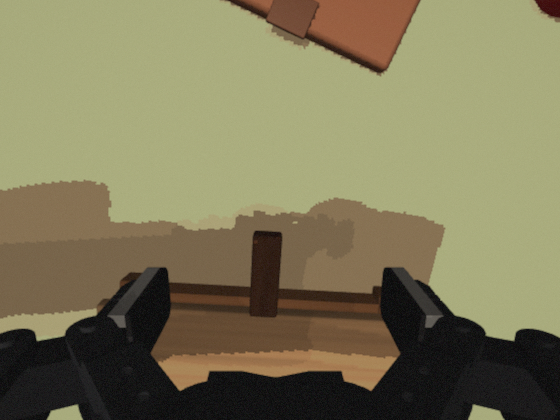

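The handle (266,270) lies between the fingers and where I expected it. Next: align, go down, grip.

```bash
python3 -m jog '[{"fingers":0.0854,"x":-0.0195,"y":-0.0033,"z":0.01,"rx":0,"ry":0.2,"rz":2},{"fingers":0.0854,"x":-0.0195,"y":-0.0033,"z":0.01,"rx":0,"ry":0.2,"rz":1.9},{"fingers":0.0854,"x":0,"y":0,"z":0.02,"rx":0,"ry":0,"rz":0},{"fingers":0.0854,"x":0,"y":0,"z":0.02,"rx":0,"ry":0,"rz":0},{"fingers":0.0854,"x":0,"y":0,"z":0.02,"rx":0,"ry":0,"rz":0},{"fingers":0.0854,"x":0,"y":0,"z":0,"rx":0,"ry":0,"rz":0}]'
python3 - <<'E'
from h import *
a=np.radians(5.77)
plan(T(frame(YAW,a),bp(a,.218,0,-.017)),1)
E
```

```text
clock: 3.85
tcp_pos: [0.5116, 0.1081, 0.0349]
orientation: [-2.051, -2.273, -0.095]
contact_force: [-0.4, 0.3, 0.3]
grip_width: 0.0856
gripper_force: 0.0
N 1 row xyz [0.0016 0.0017 0.    ] rv deg [-0.367  0.017 -0.141]
```

```bash
python3 -m jog '[{"fingers":0.0,"x":0.0015,"y":0.0017,"z":0,"rx":-0.4,"ry":0,"rz":0},{"fingers":0.0,"x":0,"y":0,"z":0,"rx":0,"ry":0,"rz":0},{"fingers":0.0,"x":0,"y":0,"z":0,"rx":0,"ry":0,"rz":0},{"fingers":0.0,"x":0,"y":0,"z":0,"rx":0,"ry":0,"rz":0},{"fingers":0.0,"x":0,"y":0,"z":0,"rx":0,"ry":0,"rz":0},{"fingers":0.0,"x":0,"y":0,"z":0,"rx":0,"ry":0,"rz":0}]' 70
python3 - <<'E'
from h import *
p,q,o=tcp(); print(p,q.as_matrix(), o["contact_force"],o["gripper_force"])
# arc: tool turns about hinge with board, to 35deg, total 29.23
M0=T(q.as_matrix(),p)
ax=-np.cross([0,0,1],[np.cos(YAW),np.sin(YAW),0])
for tot,N in((29.23,10),):
    Q=R.from_rotvec(ax*np.radians(tot)).as_matrix()
    plan(T(Q@M0[:3,:3],H+Q@(p-H)),N)
E
```

```text
clock: 4.6
tcp_pos: [0.5148, 0.1111, 0.0369]
orientation: [-2.053, -2.279, -0.109]
contact_force: [-0.0, -0.7, -0.6]
grip_width: 0.0
gripper_force: 0.0
[0.5148 0.1111 0.0369] [[-0.1034  0.9946 -0.0061]
 [ 0.9895  0.1035  0.1012]
 [ 0.1013  0.0044 -0.9948]] [-0.0147 -0.715  -0.5652] 0.0
N 10 row xyz [ 0.0005  0.0001 -0.0112] rv deg [0.002 2.923 0.013]
```

Run:
```python
from h import *
im,p=cloud("wrist"); im2,p2=cloud("scene")
a=cv2.resize(im2[150:300,220:420],(560,420))
cv2.imwrite("pics/g1.png",cv2.resize(np.hstack([im,a])[...,::-1],(800,300)))
for c in("scene","top"):
  if c=="top": im,p=cloud(c)
  for x in r.landmark_of("board_grip",c)[:2]: print(np.array(x["xyz"]),x["score"])
f=board(im2,p2,np.array([.537,-.106,.033]),YAW,hi=.13); print(f)
o=r.get_obs(); print(o["grip_width"],o["gripper_force"],o["tcp_pos"])
```

```text
[0.5137 0.1087 0.0498] 0.62
(array([ 0.5345, -0.0325,  0.0424]), array([ 0.0116, -0.1003,  0.9949]), array([-0.1039,  0.9895,  0.1009]), np.float64(5.793469237261946), np.float64(0.001204518345442875), 3700)
0.0001189681765706152 0.0 [0.5148 0.1111 0.0369]
```

View pics/g1.png

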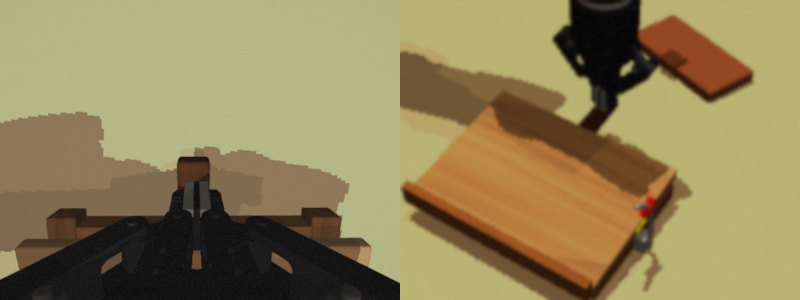

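The fingers are shut but hold nothing. The tips appear to sit on top of the handle (wrist view 195,180), and the board hasn't moved (5.8°). I'll measure the real tip height.

Run:
```python
from h import *
P,q,o=tcp(); print(o["clock"],o["contact_force"],o["moment"],o["tau"])
for c in("scene","top"):
    im,p=cloud(c); loc=(p-P)@q.as_matrix()
    m=(abs(loc[...,0])<.016)&(abs(loc[...,1])<.03)&(loc[...,2]<.03)&(loc[...,2]>-.08)
    L=loc[m]; print(c,len(L))
    for lo in np.arange(-.08,.03,.008):
        s=L[(L[:,2]>=lo)&(L[:,2]<lo+.008)]
        if len(s): print(round(lo,3),len(s),"x",np.percentile(s[:,0],[5,95]),"y",np.percentile(s[:,1],[5,95]))
    if c=="scene": cv2.imwrite("pics/g2.png",cv2.resize(im[150:260,280:380,::-1],(800,600),interpolation=cv2.INTER_CUBIC)); print(proj(P,"scene"),proj(P-q.as_matrix()[:,2]*.02,"scene"))
```

```text
4.85 [-0.5546  0.5663  1.1641] [-0.1148  0.0289 -0.0473] [ -0.0033 -47.8847   4.6959 -17.7973  -0.2369   0.0656  -0.0001]
scene 290
-0.08 80 x [-0.0146  0.0053] y [-0.0259  0.0241]
-0.072 44 x [-0.0151 -0.0078] y [-0.0227  0.0253]
-0.064 16 x [-0.0128 -0.0083] y [-0.007  0.012]
-0.056 29 x [-0.0129 -0.0023] y [-0.0148  0.0121]
-0.048 37 x [-0.0139 -0.002 ] y [-0.0138  0.0117]
-0.04 25 x [-0.0137  0.0019] y [-0.0132  0.0118]
-0.032 17 x [-0.0135 -0.0073] y [-0.0131  0.0074]
-0.024 30 x [-0.0155  0.0115] y [-0.0115  0.0067]
-0.016 12 x [-0.0119  0.0091] y [0.0053 0.0064]
[322.3719 209.2022] [322.4075 203.5307]
top 0
```

View pics/g2.png

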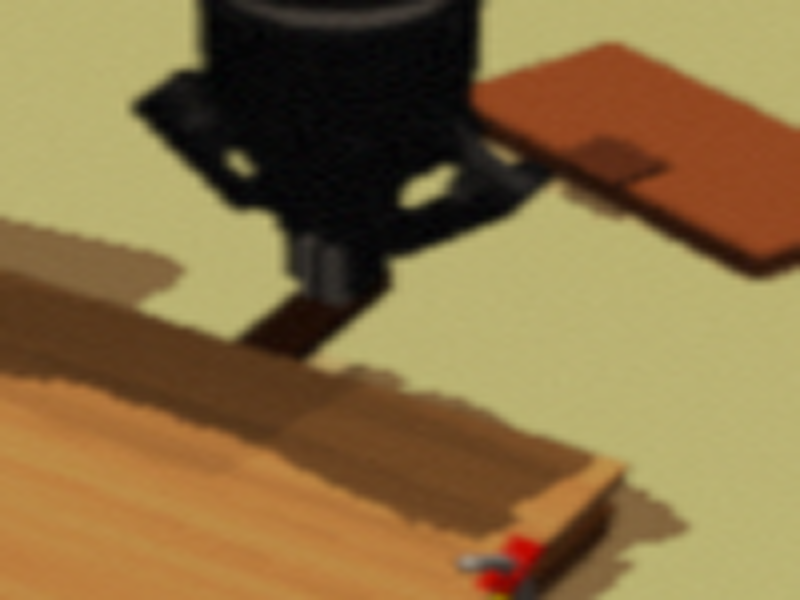

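The fingertips end about 22 mm short of the reported TCP. I'll lift clear and measure the tip against the TCP, shut and open.

```bash
cat > tip.py <<'E'
from h import *
P,q,o=tcp(); print(P,o["contact_force"],o["grip_width"])
for c in("scene","wrist"):
    im,p=cloud(c); P,q,o=tcp(); loc=(p-P)@q.as_matrix()
    m=(abs(loc[...,0])<.02)&(abs(loc[...,1])<.062)&(loc[...,2]<.012)&(loc[...,2]>-.06)
    L=loc[m]; print(c,len(L))
    for lo in np.arange(-.048,.012,.004):
        s=L[(L[:,2]>=lo)&(L[:,2]<lo+.004)]
        if len(s): print(round(lo,3),len(s),"x",np.percentile(s[:,0],[5,95]),"y",np.percentile(s[:,1],[5,95]))
E
python3 -m jog '[{"fingers":0,"x":0,"y":0,"z":-0.03,"rx":0,"ry":0,"rz":0},{"fingers":0,"x":0,"y":0,"z":-0.03,"rx":0,"ry":0,"rz":0},{"fingers":0,"x":0,"y":0,"z":-0.03,"rx":0,"ry":0,"rz":0},{"fingers":0,"x":0,"y":0,"z":0,"rx":0,"ry":0,"rz":0},{"fingers":0,"x":0,"y":0,"z":0,"rx":0,"ry":0,"rz":0}]'; python3 tip.py
python3 -m jog '[{"fingers":0.04,"x":0,"y":0,"z":0,"rx":0,"ry":0,"rz":0},{"fingers":0.04,"x":0,"y":0,"z":0,"rx":0,"ry":0,"rz":0},{"fingers":0.04,"x":0,"y":0,"z":0,"rx":0,"ry":0,"rz":0},{"fingers":0.04,"x":0,"y":0,"z":0,"rx":0,"ry":0,"rz":0}]'; python3 tip.py
```

```text
clock: 5.58
tcp_pos: [0.5149, 0.1021, 0.126]
orientation: [-2.053, -2.278, -0.109]
contact_force: [-0.4, 0.4, -0.6]
grip_width: -0.0
gripper_force: 0.0
[0.5149 0.1021 0.126 ] [-0.4419  0.4393 -0.6165] -1.9101845671925562e-05
scene 141
-0.048 20 x [-0.0128 -0.0002] y [-0.0109  0.0121]
-0.044 19 x [-0.0133  0.0001] y [-0.0144  0.012 ]
-0.04 17 x [-0.0133 -0.0024] y [-0.013  0.012]
-0.036 19 x [-0.0134  0.002 ] y [-0.0108  0.0122]
-0.032 7 x [-0.0134 -0.0082] y [-0.0098  0.005 ]
-0.028 6 x [-0.0113 -0.0081] y [-0.0038  0.0052]
-0.024 2 x [-0.0093 -0.0044] y [-0.0074  0.0036]
wrist 2361
-0.048 329 x [0.0065 0.0112] y [-0.012   0.0126]
-0.044 316 x [0.0064 0.0112] y [-0.0122  0.0124]
-0.04 311 x [0.0064 0.0112] y [-0.0124  0.0123]
-0.036 270 x [0.0065 0.0111] y [-0.0118  0.0121]
-0.032 168 x [0.0066 0.0111] y [-0.0104  0.0106]
-0.028 14 x [0.0103 0.0107] y [-0.0061  0.0045]
clock: 6.18
tcp_pos: [0.5154, 0.102, 0.1264]
orientation: [-2.053, -2.279, -0.109]
contact_force: [0.1, -0.3, -0.5]
grip_width: 0.0399
gripper_force: 0.0
[0.5154 0.102  0.1264] [ 0.0621 -0.2795 -0.5071] 0.03992970676009816
scene 207
-0.048 24 x [-0.0136  0.0025] y [-0.0323  0.0318]
-0.044 25 x [-0.0134  0.0032] y [-0.0321  0.0317]
-0.04 29 x [-0.0144  0.0059] y [-0.0336  0.0321]
-0.036 22 x [-0.0132  0.0052] y [-0.0269  0.0315]
-0.032 21 x [-0.0133  0.0038] y [-0.0276  0.0256]
-0.028 7 x [-0.0105  0.008 ] y [-0.0229  0.0223]
-0.024 2 x [-0.0027  0.0038] y [-0.0231 -0.0224]
wrist 3605
-0.048 495 x [-0.008   0.0111] y [-0.0315  0.0319]
-0.044 459 x [-0.0079  0.0111] y [-0.0316  0.0317]
-0.04 399 x [-0.0083  0.0111] y [-0.0313  0.0318]
-0.036 372 x [-0.0083  0.0112] y [-0.0312  0.0311]
-0.032 248 x [-0.0087  0.0111] y [-0.026   0.0264]
-0.028 95 x [-0.0079  0.0091] y [-0.02    0.0202]
```

Real tips are about 26 mm behind the reported TCP, both shut and at 40 mm opening. I'll put that offset into every target.

Run:
```python
from h import *
a=np.radians(5.78)
plan(T(frame(YAW,a),bp(a,.218,0,-.042)),1)
```

```text
N 1 row xyz [-0.0013 -0.0019  0.1167] rv deg [ 0.259 -0.034 -0.036]
```

```bash
python3 -m jog '[{"fingers":0.04,"x":-0.0013,"y":-0.0019,"z":0.03,"rx":0.2,"ry":0,"rz":0},{"fingers":0.04,"x":0,"y":0,"z":0.03,"rx":0,"ry":0,"rz":0},{"fingers":0.04,"x":0,"y":0,"z":0.03,"rx":0,"ry":0,"rz":0},{"fingers":0.04,"x":0,"y":0,"z":0.0265,"rx":0,"ry":0,"rz":0},{"fingers":0.04,"x":0,"y":0,"z":0,"rx":0,"ry":0,"rz":0}]' 
python3 -m jog '[{"fingers":0.0,"x":0,"y":0,"z":0,"rx":0,"ry":0,"rz":0},{"fingers":0.0,"x":0,"y":0,"z":0,"rx":0,"ry":0,"rz":0},{"fingers":0.0,"x":0,"y":0,"z":0,"rx":0,"ry":0,"rz":0},{"fingers":0.0,"x":0,"y":0,"z":0,"rx":0,"ry":0,"rz":0}]' 70
python3 - <<'E'
from h import *
p,q,o=tcp(); M0=T(q.as_matrix(),p)
ax=-np.cross([0,0,1],[np.cos(YAW),np.sin(YAW),0])
Q=R.from_rotvec(ax*np.radians(29.22)).as_matrix()
plan(T(Q@M0[:3,:3],H+Q@(p-H)),10)
E
```

```text
clock: 6.9
tcp_pos: [0.5111, 0.1121, 0.0089]
orientation: [-2.05, -2.276, -0.1]
contact_force: [-0.2, -0.5, -0.3]
grip_width: 0.0398
gripper_force: 0.0
clock: 7.4
tcp_pos: [0.5129, 0.1121, 0.0112]
orientation: [-2.052, -2.277, -0.106]
contact_force: [-3.1, -2.1, 6.0]
grip_width: 0.0189
gripper_force: 70.3
N 10 row xyz [ 0.0018  0.     -0.0112] rv deg [0.002 2.922 0.005]
```

Gripped (18.9 mm, 70 N). Now raise along the arc.

```bash
python3 -m jog '[{"fingers":0,"x":0.0018,"y":0,"z":-0.0112,"rx":0,"ry":2.92,"rz":0},{"fingers":0,"x":0.0018,"y":0,"z":-0.0112,"rx":0,"ry":2.92,"rz":0},{"fingers":0,"x":0.0018,"y":0,"z":-0.0112,"rx":0,"ry":2.92,"rz":0},{"fingers":0,"x":0.0018,"y":0,"z":-0.0112,"rx":0,"ry":2.92,"rz":0},{"fingers":0,"x":0.0018,"y":0,"z":-0.0112,"rx":0,"ry":2.92,"rz":0},{"fingers":0,"x":0.0018,"y":0,"z":-0.0112,"rx":0,"ry":2.92,"rz":0},{"fingers":0,"x":0.0018,"y":0,"z":-0.0112,"rx":0,"ry":2.92,"rz":0},{"fingers":0,"x":0.0018,"y":0,"z":-0.0112,"rx":0,"ry":2.92,"rz":0}]'
python3 -m jog '[{"fingers":0,"x":0.0018,"y":0,"z":-0.0112,"rx":0,"ry":2.92,"rz":0},{"fingers":0,"x":0.0009,"y":0,"z":-0.0056,"rx":0,"ry":1.46,"rz":0},{"fingers":0,"x":0,"y":0,"z":0,"rx":0,"ry":0,"rz":0},{"fingers":0,"x":0,"y":0,"z":0,"rx":0,"ry":0,"rz":0}]'
cat > ang.py <<'E'
from h import *
p,q,o=tcp(); X=q.as_matrix()[:,0]; print("tool pitch",np.degrees(np.arcsin(X[2])),p,o["contact_force"],o["grip_width"],o["clock"])
for c in ("scene","top"):
    im,P=cloud(c); f=board(im,P,np.array([.537,-.106,.033]),YAW,hi=.14,ang0=.6)
    print(c,f[3:],"n",f[1],"c",f[0], "face offset", (f[0]-H)@f[1])
    if c=="scene": np.save("sc.npy",im)
E
python3 ang.py
```

```text
clock: 8.4
tcp_pos: [0.5139, 0.1019, 0.0999]
orientation: [-1.823, -2.025, -0.477]
contact_force: [1.2, 2.7, -9.3]
grip_width: 0.0184
gripper_force: 68.9
clock: 8.9
tcp_pos: [0.5146, 0.0955, 0.1162]
orientation: [-1.778, -1.974, -0.538]
contact_force: [-0.7, 0.7, 1.8]
grip_width: 0.0188
gripper_force: 70.3
tool pitch 33.54492652171609 [0.5146 0.0955 0.1162] [-0.7059  0.6703  1.8267] 0.0187596857978006 8.9
scene (np.float64(33.55117175658246), np.float64(0.0013694421058028058), 4958) n [ 0.0594 -0.5495  0.8334] c [ 0.5355 -0.0401  0.081 ] face offset 0.00536513225906995
top (np.float64(33.51043562350364), np.float64(0.0012078607136513492), 2057) n [ 0.0574 -0.5491  0.8338] c [ 0.4866 -0.0426  0.0828] face offset 0.005500002616384507
```

```bash
python3 -m jog '[{"fingers":0,"x":0.0009,"y":0,"z":-0.0055,"rx":0,"ry":1.43,"rz":0},{"fingers":0,"x":0,"y":0,"z":0,"rx":0,"ry":0,"rz":0},{"fingers":0,"x":0,"y":0,"z":0,"rx":0,"ry":0,"rz":0},{"fingers":0,"x":0,"y":0,"z":0,"rx":0,"ry":0,"rz":0}]'
python3 ang.py
```

```text
clock: 9.5
tcp_pos: [0.5147, 0.0935, 0.1211]
orientation: [-1.762, -1.957, -0.557]
contact_force: [-0.1, 3.8, -0.3]
grip_width: 0.0184
gripper_force: 69.8
tool pitch 35.014604805155024 [0.5147 0.0935 0.1211] [-0.121   3.8277 -0.3007] 0.018428267678617768 9.5
scene (np.float64(34.90251336767897), np.float64(0.0013572082581871825), 5071) n [ 0.0615 -0.5689  0.8201] c [ 0.5354 -0.0402  0.0834] face offset 0.0054299837197306425
top (np.float64(34.957650062775535), np.float64(0.0011542959786895678), 2049) n [ 0.0594 -0.5699  0.8196] c [ 0.4882 -0.0419  0.0858] face offset 0.005431417636572577
```

Release (slightly open first), then back off along the tool and re-measure.

```bash
python3 -m jog '[{"fingers":0.05,"x":0,"y":0,"z":0,"rx":0,"ry":0,"rz":0},{"fingers":0.05,"x":0,"y":0,"z":0,"rx":0,"ry":0,"rz":0},{"fingers":0.05,"x":0,"y":0,"z":0,"rx":0,"ry":0,"rz":0},{"fingers":0.05,"x":0,"y":0,"z":-0.04,"rx":0,"ry":0,"rz":0},{"fingers":0.0854,"x":0,"y":0,"z":-0.05,"rx":0,"ry":0,"rz":0},{"fingers":0.0854,"x":0,"y":0,"z":-0.05,"rx":0,"ry":0,"rz":0},{"fingers":0.0854,"x":0,"y":0,"z":0,"rx":0,"ry":0,"rz":0}]'
python3 ang.py
python3 - <<'E'
from h import *
# plaque: x dir yaw ~92.2, go above it with tool vertical; tip 60 mm over
c=np.array([.5195,-.331,.008]); yaw=np.radians(92.2)
im=np.load("sc.npy"); cv2.imwrite("pics/arc.png",cv2.resize(im[170:290,270:390,::-1],(600,600),interpolation=cv2.INTER_CUBIC))
p,q,o=tcp()
F=frame(yaw,0)
plan(T(F,c+[0,0,.12]),16); 
D=T(q.as_matrix(),p); print(np.linalg.inv(D)@np.r_[c+[0,0,.12],1])
E
```

```text
clock: 10.48
tcp_pos: [0.525, 0.0098, 0.2384]
orientation: [-1.77, -1.959, -0.562]
contact_force: [-1.2, 1.1, -0.5]
grip_width: 0.0855
gripper_force: 0.0
tool pitch 34.791925795587204 [0.525  0.0098 0.2384] [-1.2047  1.0878 -0.5447] 0.08551292915067883 10.475
scene (np.float64(34.929622588616404), np.float64(0.0013531405638946238), 5081) n [ 0.0619 -0.5692  0.8199] c [ 0.5352 -0.0404  0.0834] face offset 0.0054801532146870995
top (np.float64(34.9467658768799), np.float64(0.0011463340636074322), 2776) n [ 0.0599 -0.5697  0.8197] c [ 0.5176 -0.0296  0.0922] face offset 0.005450005239454078
N 16 row xyz [-0.0228 -0.0017 -0.0005] rv deg [-0.067 -2.185  0.227]
[-0.3418 -0.0388 -0.1081  1.    ]
```

View pics/arc.png

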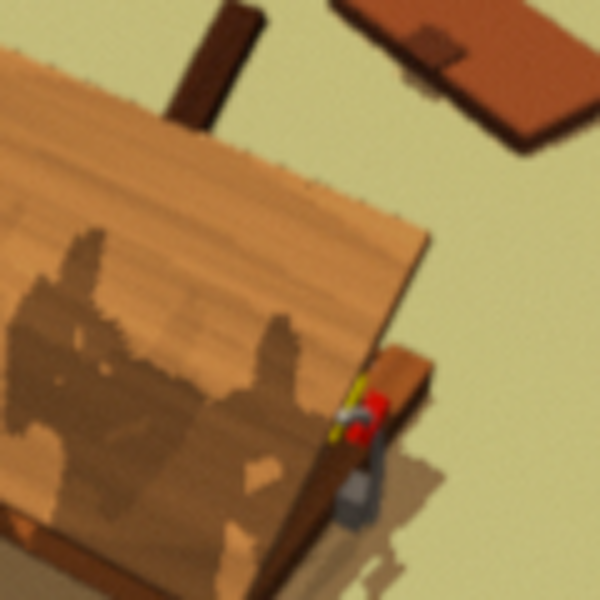

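The yellow line meets the red mark (picture 355,405), and the released board holds at 34.94°. On to the plaque.

```bash
python3 -m jog '[{"fingers":0.0854,"x":-0.0228,"y":-0.0017,"z":-0.0005,"rx":-0.07,"ry":-2.18,"rz":0.23},{"fingers":0.0854,"x":-0.0228,"y":-0.0017,"z":-0.0005,"rx":-0.07,"ry":-2.18,"rz":0.23},{"fingers":0.0854,"x":-0.0228,"y":-0.0017,"z":-0.0005,"rx":-0.07,"ry":-2.18,"rz":0.23},{"fingers":0.0854,"x":-0.0228,"y":-0.0017,"z":-0.0005,"rx":-0.07,"ry":-2.18,"rz":0.23},{"fingers":0.0854,"x":-0.0228,"y":-0.0017,"z":-0.0005,"rx":-0.07,"ry":-2.18,"rz":0.23},{"fingers":0.0854,"x":-0.0228,"y":-0.0017,"z":-0.0005,"rx":-0.07,"ry":-2.18,"rz":0.23},{"fingers":0.0854,"x":-0.0228,"y":-0.0017,"z":-0.0005,"rx":-0.07,"ry":-2.18,"rz":0.23},{"fingers":0.0854,"x":-0.0228,"y":-0.0017,"z":-0.0005,"rx":-0.07,"ry":-2.18,"rz":0.23}]'
python3 -m jog '[{"fingers":0.0854,"x":-0.0228,"y":-0.0017,"z":-0.0005,"rx":-0.07,"ry":-2.18,"rz":0.23},{"fingers":0.0854,"x":-0.0228,"y":-0.0017,"z":-0.0005,"rx":-0.07,"ry":-2.18,"rz":0.23},{"fingers":0.0854,"x":-0.0228,"y":-0.0017,"z":-0.0005,"rx":-0.07,"ry":-2.18,"rz":0.23},{"fingers":0.0854,"x":-0.0228,"y":-0.0017,"z":-0.0005,"rx":-0.07,"ry":-2.18,"rz":0.23},{"fingers":0.0854,"x":-0.0228,"y":-0.0017,"z":-0.0005,"rx":-0.07,"ry":-2.18,"rz":0.23},{"fingers":0.0854,"x":-0.0228,"y":-0.0017,"z":-0.0005,"rx":-0.07,"ry":-2.18,"rz":0.23},{"fingers":0.0854,"x":-0.0228,"y":-0.0017,"z":-0.0005,"rx":-0.07,"ry":-2.18,"rz":0.23},{"fingers":0.0854,"x":-0.0228,"y":-0.0017,"z":-0.0005,"rx":-0.07,"ry":-2.18,"rz":0.23}]'
python3 -m jog '[{"fingers":0.0854,"x":0,"y":0,"z":0,"rx":0,"ry":0,"rz":0},{"fingers":0.0854,"x":0,"y":0,"z":0,"rx":0,"ry":0,"rz":0}]'
python3 - <<'E'
from h import *
for c in ("wrist","scene","top"):
    im,p=cloud(c); P,q,o=tcp()
    if c=="wrist": cv2.imwrite("pics/w3.png",im[...,::-1]); print(P,np.degrees(np.arctan2(*q.as_matrix()[[1,0],0])),o["clock"])
    m=(p[...,2]>.008)&(p[...,2]<.024)&(np.hypot(p[...,0]-.52,p[...,1]+.331)<.07); q_=p[m]
    if len(q_)>50: print(c,len(q_),cv2.minAreaRect(q_[:,:2].astype(np.float32)),"min/max y",np.percentile(q_[:,1],[.5,99.5]))
    for n in("plaque_center","plaque_top"):
        for x in r.landmark_of(n,c):
            if np.hypot(x["xyz"][0]-.52,x["xyz"][1]+.33)<.09: print(c,n,np.array(x["xyz"]),x["score"])
E
```

```text
clock: 11.58
tcp_pos: [0.5236, -0.152, 0.1552]
orientation: [-1.979, -2.122, -0.298]
contact_force: [-0.3, 0.4, -0.1]
grip_width: 0.0854
gripper_force: 0.0
clock: 12.58
tcp_pos: [0.52, -0.3322, 0.1283]
orientation: [2.179, 2.262, -0.001]
contact_force: [0.8, 1.2, 0.1]
grip_width: 0.0852
gripper_force: 0.0
clock: 12.82
tcp_pos: [0.5202, -0.3301, 0.1283]
orientation: [-2.177, -2.262, -0.003]
contact_force: [0.6, 0.8, 0.0]
grip_width: 0.0855
gripper_force: 0.0
[ 0.5203 -0.3299  0.1283] 92.21702060055722 12.875
wrist 8811 ((0.5194071531295776, -0.33035871386528015), (0.06408313661813736, 0.10035479068756104), 1.9288595914840698) min/max y [-0.3797 -0.2816]
wrist plaque_center [ 0.5198 -0.3294  0.0067] 0.64
wrist plaque_top [ 0.5187 -0.2795  0.0107] 0.74
scene 1658 ((0.5183354020118713, -0.3320130705833435), (0.06695009022951126, 0.10017506033182144), 1.9063547849655151) min/max y [-0.3819 -0.2839]
scene plaque_center [ 0.5201 -0.3327  0.0081] 0.96
scene plaque_top [ 0.5129 -0.2781  0.0119] 0.91
top 1057 ((0.521035373210907, -0.32937049865722656), (0.06467071920633316, 0.10080938041210175), 2.209962844848633) min/max y [-0.3789 -0.2799]
top plaque_center [ 0.5148 -0.3224  0.0048] 0.7
top plaque_top [ 0.5208 -0.2823  0.0064] 0.76
```

View pics/w3.png

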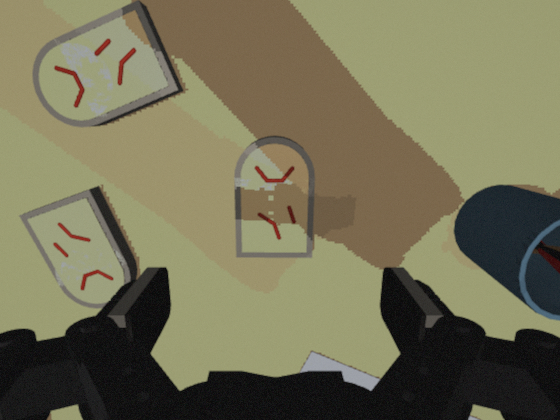

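Wrist view: the target plaque is at (275,200) between the open fingers' line, with the look-alikes at left and the jar at right, clear. I'll measure tip retraction at the openings I'll use.

```bash
cat > tip2.py <<'E'
from h import *
for c in ("wrist","scene"):
    im,p=cloud(c); P,q,o=tcp(); l=(p-P)@q.as_matrix()
    m=(abs(l[...,0])<.02)&(abs(l[...,1])<.062)&(l[...,2]<.03)&(l[...,2]>-.06); L=l[m]; s=np.sort(L[:,2])[::-1]
    print(c,o["grip_width"],s[[3,10,30]])
    for sg in (-1,1):
        k=L[L[:,1]*sg>0]; f=k[k[:,2]<-.035]; print("  side",sg,"tip",np.sort(k[:,2])[::-1][[3,10]],"inner",np.percentile(abs(f[:,1]),2),"x",np.percentile(f[:,0],[2,98]))
E
python3 -m jog '[{"fingers":0.064,"x":0,"y":0,"z":0,"rx":0,"ry":0,"rz":0},{"fingers":0.064,"x":0,"y":0,"z":0,"rx":0,"ry":0,"rz":0},{"fingers":0.064,"x":0,"y":0,"z":0,"rx":0,"ry":0,"rz":0}]'; python3 tip2.py
python3 -m jog '[{"fingers":0.08,"x":0,"y":0,"z":0,"rx":0,"ry":0,"rz":0},{"fingers":0.08,"x":0,"y":0,"z":0,"rx":0,"ry":0,"rz":0},{"fingers":0.08,"x":0,"y":0,"z":0,"rx":0,"ry":0,"rz":0}]'; python3 tip2.py
python3 - <<'E'
from h import *
yaw=np.radians(92.0); F=frame(yaw,0)
plan(T(F,np.array([.520,-.3305,0])+F@[-.008,0,0]+[0,0,.1283]),1)
E
```

```text
clock: 13.65
tcp_pos: [0.52, -0.3307, 0.1283]
orientation: [-2.178, -2.262, -0.002]
contact_force: [0.1, 0.7, -1.2]
grip_width: 0.064
gripper_force: 0.0
wrist 0.0640579030584982 [-0.0287 -0.0292 -0.03  ]
  side -1 tip [-0.029  -0.0295] inner 0.03164377539354806 x [-0.01    0.0114]
  side 1 tip [-0.0292 -0.0297] inner 0.03182070074577059 x [-0.0099  0.0113]
scene 0.06355579912642571 [-0.0295 -0.0308 -0.034 ]
  side -1 tip [-0.0296 -0.0318] inner 0.03208354791029985 x [-0.0126  0.0045]
  side 1 tip [-0.0319 -0.0346] inner 0.03187078690303123 x [-0.0124  0.0047]
clock: 14.12
tcp_pos: [0.52, -0.3307, 0.1283]
orientation: [-2.178, -2.262, -0.002]
contact_force: [0.3, 0.1, -0.7]
grip_width: 0.0797
gripper_force: 0.0
wrist 0.08035717299236687 [-0.0341 -0.0342 -0.0348]
  side -1 tip [-0.0342 -0.0345] inner 0.03956719015332199 x [-0.0103  0.0113]
  side 1 tip [-0.0342 -0.0347] inner 0.03974333999838541 x [-0.0104  0.0113]
scene 0.07971894475269486 [-0.0335 -0.0352 -0.0387]
  side -1 tip [-0.0336 -0.0356] inner 0.04016952935631986 x [-0.0126  0.0064]
  side 1 tip [-0.0371 -0.0404] inner 0.0387148578402873 x [-0.0125  0.005 ]
N 1 row xyz [-0.0078  0.      0.    ] rv deg [ 0.011 -0.093  0.17 ]
```

```bash
python3 -m jog '[{"fingers":0.08,"x":-0.0078,"y":0,"z":0.03,"rx":0,"ry":-0.1,"rz":0.2},{"fingers":0.08,"x":0,"y":0,"z":0.04,"rx":0,"ry":0,"rz":0},{"fingers":0.08,"x":0,"y":0,"z":0.04,"rx":0,"ry":0,"rz":0},{"fingers":0.08,"x":0,"y":0,"z":0.025,"rx":0,"ry":0,"rz":0},{"fingers":0.08,"x":0,"y":0,"z":0.014,"rx":0,"ry":0,"rz":0},{"fingers":0.08,"x":0,"y":0,"z":0,"rx":0,"ry":0,"rz":0},{"fingers":0.08,"x":0,"y":0,"z":0,"rx":0,"ry":0,"rz":0}]'
python3 - <<'E'
from h import *
im,p=cloud("wrist");P,q,o=tcp(); print(P,q.as_matrix()[:,2])
m=(p[...,2]>.010)&(p[...,2]<.022)&(np.hypot(p[...,0]-.52,p[...,1]+.331)<.07); q_=p[m]
print(len(q_), cv2.minAreaRect(q_[:,:2].astype(np.float32)))
E
```

```text
clock: 15.1
tcp_pos: [0.5211, -0.339, -0.0195]
orientation: [2.182, 2.258, 0.001]
contact_force: [-0.3, 0.8, 1.0]
grip_width: 0.08
gripper_force: 0.0
[ 0.5212 -0.3391 -0.0194] [ 0.0021 -0.0011 -1.    ]
34797 ((0.5196854472160339, -0.33574730157852173), (0.10720404237508774, 0.09435609728097916), 67.69197845458984)
```

```bash
python3 -m jog '[{"fingers":0.08,"x":0,"y":-0.0005,"z":0.0045,"rx":0,"ry":0,"rz":0},{"fingers":0.08,"x":0,"y":0,"z":0,"rx":0,"ry":0,"rz":0},{"fingers":0.05,"x":0,"y":0,"z":0,"rx":0,"ry":0,"rz":0},{"fingers":0.05,"x":0,"y":0,"z":0,"rx":0,"ry":0,"rz":0},{"fingers":0.05,"x":0,"y":0,"z":0,"rx":0,"ry":0,"rz":0},{"fingers":0.05,"x":0,"y":0,"z":0,"rx":0,"ry":0,"rz":0}]' 40
python3 -m jog '[{"fingers":0.05,"x":0,"y":0,"z":-0.03,"rx":0,"ry":0,"rz":0},{"fingers":0.05,"x":0,"y":0,"z":-0.05,"rx":0,"ry":0,"rz":0},{"fingers":0.05,"x":0,"y":0,"z":-0.05,"rx":0,"ry":0,"rz":0},{"fingers":0.05,"x":0,"y":0,"z":-0.05,"rx":0,"ry":0,"rz":0},{"fingers":0.05,"x":0,"y":0,"z":0,"rx":0,"ry":0,"rz":0},{"fingers":0.05,"x":0,"y":0,"z":0,"rx":0,"ry":0,"rz":0}]'
cat > held.py <<'E'
from h import *
for c in ("wrist","scene","top"):
    im,p=cloud(c);P,q,o=tcp(); l=(p-P)@q.as_matrix()
    m=(abs(l[...,1])<.032)&(abs(l[...,0])<.075)&(l[...,2]>-.055)&(l[...,2]<-.012); L=l[m]
    if len(L)<50: print(c,len(L)); continue
    L=L[(L[:,0]>.014)|(L[:,0]<-.014)]
    if len(L)<50: print(c,len(L)); continue
    print(c,len(L),"x",np.percentile(L[:,0],[.5,99.5]),"z",np.percentile(L[:,2],[2,50,98]))
    F=L[abs(L[:,1])<.025]
    a=np.c_[F[:,:2],np.ones(len(F))]; 
    for _ in range(4):
        s=np.linalg.lstsq(a,F[:,2],rcond=None)[0]; e=F[:,2]-a@s; k=abs(e)<max(.0015,2*e.std()); F=F[k];a=a[k]
    print("   plane tilt deg (dz/dx,dz/dy), z0",np.degrees(s[:2]),s[2],len(F))
print(P,o["contact_force"],o["grip_width"])
E
python3 held.py
```

```text
clock: 15.9
tcp_pos: [0.5201, -0.3386, -0.0248]
orientation: [2.182, 2.259, 0.0]
contact_force: [-1.0, 0.9, 4.2]
grip_width: 0.0633
gripper_force: 44.5
clock: 16.65
tcp_pos: [0.5193, -0.3379, 0.154]
orientation: [-2.182, -2.259, 0.0]
contact_force: [-0.3, 0.4, -1.7]
grip_width: 0.0629
gripper_force: 44.4
wrist 24918 x [-0.0384  0.0578] z [-0.0423 -0.041  -0.0395]
   plane tilt deg (dz/dx,dz/dy), z0 [ 0.1331 -0.0016] -0.041108120499008576 20110
scene 1066 x [-0.0432  0.0552] z [-0.0423 -0.04   -0.025 ]
   plane tilt deg (dz/dx,dz/dy), z0 [0.17   0.5819] -0.04045754213492874 592
top 734 x [-0.0153  0.0591] z [-0.0438 -0.0408 -0.0265]
   plane tilt deg (dz/dx,dz/dy), z0 [0.7623 0.181 ] -0.04156436491972406 522
[ 0.5188 -0.3377  0.153 ] [-0.1868 -0.6306 -0.523 ] 0.063025811190023
```

Held: plaque face at tool z −41 mm and back at −25 mm, with the bottom at x −42 and the arch at +58. Refine the board's frame with it raised.

Run:
```python
from h import *
a=np.radians(34.94)
for c in ("scene","top"):
    im,p=cloud(c)
    for yd in (96.0,):
        l=(p-H)@frame(np.radians(yd),a)*[1,-1,-1]
        L=l[(l[...,2]>.017)&(l[...,2]<.026)&(abs(l[...,0])<.03)&(abs(l[...,1])<.15)]
        F=l[(l[...,2]>.002)&(l[...,2]<.009)&(l[...,0]<.2)&(l[...,0]>.02)&(abs(l[...,1])<.15)]
        print(c,"ledge x",np.percentile(L[:,0],[2,50,98]),"y",np.percentile(L[:,1],[.5,99.5]),len(L),"yaw slope deg",np.degrees(np.polyfit(L[:,1],L[:,0],1)[0]),"z",np.median(L[:,2]))
        print("   face x",np.percentile(F[:,0],[1,99.7]),"y",np.percentile(F[:,1],[.3,99.7]),"z",np.median(F[:,2]))
        mid=F[(abs(F[:,1])<.09)]; far=[mid[(abs(mid[:,1]-y)<.02),0].max() for y in(-.07,0,.07)]; print("   far edge",far)
        h=l[(abs(l[...,2]-.007)<.004)&(l[...,0]>.19)&(l[...,0]<.25)&(abs(l[...,1])<.03)]; print("   handle y",np.percentile(h[:,1],[2,50,98]),h[:,0].max() if len(h) else 0)
M=plan(T(frame(YAW,a),bp(a,.062,0,-.019+.080)),16)
plan(T(frame(YAW,a),bp(a,.062,0,-.019+.010)),1,M)
```

```text
scene ledge x [-0.0132 -0.0073 -0.0016] y [-0.118   0.1196] 618 yaw slope deg -0.03801334984106115 z 0.02138689692430708
   face x [0.0216 0.194 ] y [-0.1282  0.1204] z 0.005396106073276958
   far edge [np.float64(0.17845363490830918), np.float64(0.19966362857589423), np.float64(0.17835671042891924)]
   handle y [-0.0082  0.0013  0.0115] 0.23796492365882568
top ledge x [-0.0104 -0.0027  0.0025] y [-0.1192  0.1172] 487 yaw slope deg -0.09868217723411232 z 0.020993716818713978
   face x [0.0221 0.1955] y [-0.1287  0.1178] z 0.005458989641850261
   far edge [np.float64(0.18266257550364132), np.float64(0.19997383585330947), np.float64(0.18133709120146965)]
   handle y [-0.0097 -0.0008  0.0087] 0.24158666575078325
N 16 row xyz [0.0142 0.002  0.0067] rv deg [ 0.07   2.179 -0.246]
N 1 row xyz [0.   0.   0.07] rv deg [ 0. -0. -0.]
```

```bash
python3 -m jog '[{"fingers":0.05,"x":0.0142,"y":0.002,"z":0.0067,"rx":0.07,"ry":2.18,"rz":-0.25},{"fingers":0.05,"x":0.0142,"y":0.002,"z":0.0067,"rx":0.07,"ry":2.18,"rz":-0.25},{"fingers":0.05,"x":0.0142,"y":0.002,"z":0.0067,"rx":0.07,"ry":2.18,"rz":-0.25},{"fingers":0.05,"x":0.0142,"y":0.002,"z":0.0067,"rx":0.07,"ry":2.18,"rz":-0.25},{"fingers":0.05,"x":0.0142,"y":0.002,"z":0.0067,"rx":0.07,"ry":2.18,"rz":-0.25},{"fingers":0.05,"x":0.0142,"y":0.002,"z":0.0067,"rx":0.07,"ry":2.18,"rz":-0.25},{"fingers":0.05,"x":0.0142,"y":0.002,"z":0.0067,"rx":0.07,"ry":2.18,"rz":-0.25},{"fingers":0.05,"x":0.0142,"y":0.002,"z":0.0067,"rx":0.07,"ry":2.18,"rz":-0.25}]'
python3 -m jog '[{"fingers":0.05,"x":0.0142,"y":0.002,"z":0.0067,"rx":0.07,"ry":2.18,"rz":-0.25},{"fingers":0.05,"x":0.0142,"y":0.002,"z":0.0067,"rx":0.07,"ry":2.18,"rz":-0.25},{"fingers":0.05,"x":0.0142,"y":0.002,"z":0.0067,"rx":0.07,"ry":2.18,"rz":-0.25},{"fingers":0.05,"x":0.0142,"y":0.002,"z":0.0067,"rx":0.07,"ry":2.18,"rz":-0.25},{"fingers":0.05,"x":0.0142,"y":0.002,"z":0.0067,"rx":0.07,"ry":2.18,"rz":-0.25},{"fingers":0.05,"x":0.0142,"y":0.002,"z":0.0067,"rx":0.07,"ry":2.18,"rz":-0.25},{"fingers":0.05,"x":0.0142,"y":0.002,"z":0.0067,"rx":0.07,"ry":2.18,"rz":-0.25},{"fingers":0.05,"x":0.0142,"y":0.002,"z":0.0067,"rx":0.07,"ry":2.18,"rz":-0.25}]'
python3 -m jog '[{"fingers":0.05,"x":0,"y":0,"z":0,"rx":0,"ry":0,"rz":0},{"fingers":0.05,"x":0,"y":0,"z":0,"rx":0,"ry":0,"rz":0}]'
python3 held.py
python3 - <<'E'
from h import *
a=np.radians(34.94)
plan(T(frame(YAW,a),bp(a,.062,0,-.019+.008)),1)
E
```

```text
clock: 17.9
tcp_pos: [0.5298, -0.2175, 0.1167]
orientation: [-1.977, -2.12, -0.301]
contact_force: [0.2, -1.0, -1.0]
grip_width: 0.063
gripper_force: 44.4
clock: 18.9
tcp_pos: [0.5349, -0.0915, 0.1166]
orientation: [-1.76, -1.959, -0.558]
contact_force: [0.4, 0.4, 0.1]
grip_width: 0.0627
gripper_force: 44.4
clock: 19.15
tcp_pos: [0.5349, -0.093, 0.1164]
orientation: [-1.763, -1.961, -0.556]
contact_force: [-0.6, -0.4, -0.3]
grip_width: 0.063
gripper_force: 44.4
wrist 24889 x [-0.0386  0.0575] z [-0.0423 -0.041  -0.0395]
   plane tilt deg (dz/dx,dz/dy), z0 [0.164  0.0021] -0.04113278268869243 20143
scene 970 x [-0.043  0.055] z [-0.0435 -0.0407 -0.0282]
   plane tilt deg (dz/dx,dz/dy), z0 [0.1672 0.0071] -0.040958504350265185 664
top 820 x [-0.0405  0.0601] z [-0.0431 -0.0407 -0.0263]
   plane tilt deg (dz/dx,dz/dy), z0 [ 0.2784 -0.3289] -0.04111980726035796 554
[ 0.535  -0.093   0.1166] [-0.0014  0.0348 -0.7864] 0.06300373355972448
N 1 row xyz [ 0.0005 -0.0006  0.0736] rv deg [0.11  0.096 0.118]
```

```bash
python3 -m jog '[{"fingers":0.05,"x":0,"y":-0.0005,"z":0.03,"rx":0.1,"ry":0.1,"rz":0.1},{"fingers":0.05,"x":0,"y":0,"z":0.025,"rx":0,"ry":0,"rz":0},{"fingers":0.05,"x":0,"y":0,"z":0.0185,"rx":0,"ry":0,"rz":0},{"fingers":0.05,"x":0,"y":0,"z":0.005,"rx":0,"ry":0,"rz":0},{"fingers":0.05,"x":0,"y":0,"z":0.0015,"rx":0,"ry":0,"rz":0},{"fingers":0.05,"x":0,"y":0,"z":0,"rx":0,"ry":0,"rz":0},{"fingers":0.05,"x":0,"y":0,"z":0,"rx":0,"ry":0,"rz":0}]'
cat > st.py <<'E'
from h import *
a=np.radians(34.94); F=frame(YAW,a)
fs=[]
for _ in range(3):
    o=r.get_obs(); fs.append(o["contact_force"])
p,q,o=tcp(); l=F.T@(p-H)*[1,-1,-1]
print("tcp in board",l,"gap",l[2]+.019,"bottom x",l[0]-.042,"plaque y",l[1],"force board x,y,z",F.T@np.array(fs).mean(0)*[1,-1,-1],"rot err",np.degrees((R.from_matrix(F).inv()*q).as_rotvec()),o["clock"])
E
python3 st.py; python3 held.py
```

```text
clock: 20.18
tcp_pos: [0.5301, -0.0476, 0.0513]
orientation: [-1.762, -1.958, -0.556]
contact_force: [0.7, -0.6, -0.3]
grip_width: 0.063
gripper_force: 44.4
tcp in board [ 0.0616 -0.0004 -0.017 ] gap 0.0019757897949963625 bottom x 0.01961537864736787 plaque y -0.0003822752442747122 force board x,y,z [-0.6625 -0.6082  0.146 ] rot err [-0.0474  0.0012 -0.034 ] 20.175
wrist 34763 x [-0.038   0.0745] z [-0.0423 -0.0407 -0.0215]
   plane tilt deg (dz/dx,dz/dy), z0 [ 9.0118 -0.0214] -0.04108190507931227 27696
scene 1547 x [-0.0743  0.0745] z [-0.0436 -0.0386 -0.0203]
   plane tilt deg (dz/dx,dz/dy), z0 [0.7681 0.4721] -0.034395176048342586 1168
top 1012 x [-0.0655  0.0747] z [-0.0434 -0.0399 -0.0212]
   plane tilt deg (dz/dx,dz/dy), z0 [ 8.5861 -0.5637] -0.04057147504652004 788
[ 0.5298 -0.0473  0.0511] [-0.7484  0.0057 -1.633 ] 0.06258501796906518
```

```bash
python3 -m jog '[{"fingers":0.05,"x":-0.007,"y":0,"z":0,"rx":0,"ry":0,"rz":0},{"fingers":0.05,"x":-0.007,"y":0,"z":0.001,"rx":0,"ry":0,"rz":0},{"fingers":0.05,"x":0,"y":0,"z":0.0007,"rx":0,"ry":0,"rz":0},{"fingers":0.05,"x":0,"y":0,"z":0,"rx":0,"ry":0,"rz":0}]'; python3 st.py
python3 -m jog '[{"fingers":0.05,"x":0,"y":0,"z":0.0006,"rx":0,"ry":0,"rz":0},{"fingers":0.05,"x":0,"y":0,"z":0,"rx":0,"ry":0,"rz":0}]'; python3 st.py
```

```text
clock: 20.82
tcp_pos: [0.5308, -0.0584, 0.0413]
orientation: [-1.763, -1.957, -0.555]
contact_force: [-0.8, -3.5, 1.5]
grip_width: 0.0634
gripper_force: 44.8
tcp in board [ 0.0471 -0.     -0.019 ] gap -4.6241024170431966e-05 bottom x 0.005058951519924797 plaque y -1.24175369747709e-05 force board x,y,z [-1.9399  1.2031  3.1659] rot err [-0.0169 -0.0135  0.0117] 20.825
clock: 21.08
tcp_pos: [0.5309, -0.0583, 0.0413]
orientation: [-1.763, -1.958, -0.555]
contact_force: [-0.8, -4.8, 3.7]
grip_width: 0.0631
gripper_force: 45.2
tcp in board [ 0.0471 -0.0001 -0.0191] gap -9.529731075552661e-05 bottom x 0.0051147892334008765 plaque y -6.239021339982836e-05 force board x,y,z [-1.7404  1.3017  5.7746] rot err [-0.034  -0.0399 -0.0097] 21.075
```

Back contact felt (about 5 N). I'll ease off a little and slide down to the ledge.

```bash
python3 -m jog '[{"fingers":0.05,"x":-0.002,"y":0,"z":-0.0005,"rx":0,"ry":0,"rz":0},{"fingers":0.05,"x":-0.0015,"y":0,"z":0,"rx":0,"ry":0,"rz":0},{"fingers":0.05,"x":0,"y":0,"z":0,"rx":0,"ry":0,"rz":0}]'; python3 st.py
python3 -m jog '[{"fingers":0.05,"x":-0.001,"y":0,"z":0,"rx":0,"ry":0,"rz":0},{"fingers":0.05,"x":0,"y":0,"z":0,"rx":0,"ry":0,"rz":0}]'; python3 st.py
```

```text
clock: 21.45
tcp_pos: [0.5315, -0.0595, 0.0405]
orientation: [-1.76, -1.957, -0.557]
contact_force: [-0.9, -2.2, 6.1]
grip_width: 0.0629
gripper_force: 45.2
tcp in board [ 0.0456 -0.0005 -0.0191] gap -6.63930085153322e-05 bottom x 0.0036101059443892913 plaque y -0.0005415157549585023 force board x,y,z [1.7624 1.1556 6.2249] rot err [-0.0164  0.1322 -0.0945] 21.45
clock: 21.7
tcp_pos: [0.5318, -0.0602, 0.04]
orientation: [-1.76, -1.958, -0.558]
contact_force: [-0.6, -1.6, 5.9]
grip_width: 0.063
gripper_force: 45.2
tcp in board [ 0.0447 -0.0008 -0.019 ] gap -4.100191154855076e-05 bottom x 0.002714534226511786 plaque y -0.0007794516692549375 force board x,y,z [2.1475 0.7922 5.7531] rot err [-0.0329  0.1275 -0.1087] 21.7
```

```bash
python3 -m jog '[{"fingers":0.05,"x":-0.001,"y":-0.0005,"z":-0.0004,"rx":0,"ry":0,"rz":0},{"fingers":0.05,"x":0,"y":0,"z":0,"rx":0,"ry":0,"rz":0}]'; python3 st.py
python3 -m jog '[{"fingers":0.05,"x":-0.001,"y":0,"z":0,"rx":0,"ry":0,"rz":0},{"fingers":0.05,"x":0,"y":0,"z":0,"rx":0,"ry":0,"rz":0}]'; python3 st.py
python3 -m jog '[{"fingers":0.05,"x":-0.001,"y":0,"z":0,"rx":0,"ry":0,"rz":0},{"fingers":0.05,"x":0,"y":0,"z":0,"rx":0,"ry":0,"rz":0}]'; python3 st.py
```

```text
clock: 21.95
tcp_pos: [0.5313, -0.0616, 0.0391]
orientation: [-1.761, -1.958, -0.557]
contact_force: [0.6, -0.9, 4.4]
grip_width: 0.0629
gripper_force: 44.9
tcp in board [ 0.0431 -0.0001 -0.019 ] gap -3.803376956757268e-05 bottom x 0.0010753921948573678 plaque y -8.677873788486099e-05 force board x,y,z [ 1.7816 -0.4983  4.1387] rot err [-0.0226  0.0819 -0.0741] 21.95
clock: 22.2
tcp_pos: [0.5311, -0.0626, 0.0384]
orientation: [-1.761, -1.957, -0.556]
contact_force: [0.5, -0.3, 5.8]
grip_width: 0.0628
gripper_force: 45.0
tcp in board [ 0.0419  0.0001 -0.0191] gap -6.335341016918891e-05 bottom x -5.7185145418608974e-05 plaque y 0.00013826636059055563 force board x,y,z [ 3.017  -0.429   4.9113] rot err [-0.0027  0.0842 -0.0625] 22.2
clock: 22.45
tcp_pos: [0.5311, -0.0625, 0.0384]
orientation: [-1.759, -1.957, -0.557]
contact_force: [-0.1, 1.0, 8.3]
grip_width: 0.0629
gripper_force: 45.2
tcp in board [ 0.042   0.0001 -0.0191] gap -6.11845454575495e-05 bottom x 1.5138828749768074e-05 plaque y 0.00010979868387867601 force board x,y,z [5.5451 0.0152 6.2327] rot err [ 0.0163  0.1864 -0.0877] 22.45
```

Ledge reached: x force is rising and the tool has stopped at 0. Release and retreat along the normal.

```bash
python3 -m jog '[{"fingers":0.07,"x":0.0003,"y":0,"z":-0.0003,"rx":0,"ry":0,"rz":0},{"fingers":0.076,"x":0,"y":0,"z":0,"rx":0,"ry":0,"rz":0},{"fingers":0.08,"x":0,"y":0,"z":0,"rx":0,"ry":0,"rz":0},{"fingers":0.08,"x":0,"y":0,"z":-0.01,"rx":0,"ry":0,"rz":0},{"fingers":0.08,"x":0,"y":0,"z":-0.04,"rx":0,"ry":0,"rz":0},{"fingers":0.08,"x":0,"y":0,"z":-0.06,"rx":0,"ry":0,"rz":0},{"fingers":0.08,"x":0,"y":0,"z":-0.06,"rx":0,"ry":0,"rz":0},{"fingers":0.08,"x":0,"y":0,"z":0,"rx":0,"ry":0,"rz":0}]'
python3 - <<'E'
from h import *
a=np.radians(34.94)
ims=[]
for c in ("wrist","scene","top"):
    im,p=cloud(c); ims.append(im)
    l=(p-H)@frame(YAW,a)*[1,-1,-1]
    m=(l[...,2]>.011)&(l[...,2]<.03)&(l[...,0]>.004)&(l[...,0]<.13)&(abs(l[...,1])<.06); L=l[m]; 
    if len(L)<50: print(c,len(L)); continue
    f=L[(L[:,2]>.018)&(L[:,0]>.01)&(L[:,0]<.09)]; s=np.linalg.lstsq(np.c_[f[:,:2],np.ones(len(f))],f[:,2],rcond=None)[0]
    st=L[(L[:,0]>.01)&(L[:,0]<.06)]; e=[(np.percentile(st[abs(st[:,0]-x)<.006][:,1],[1,99])) for x in(.016,.05)]
    g=l[(abs(l[...,2]-.0055)<.004)&(l[...,0]>.12)&(l[...,0]<.17)&(abs(l[...,1])<.1)]
    print(c,len(L),"x max",np.percentile(L[:,0],99.8),"y edges",e,"tilt",np.degrees(s[:2]),"face z",np.median(f[:,2]),"board z",np.median(g[:,2]) if len(g) else None)
    b=board(im,p,np.array([.537,-.106,.033]),YAW,lo=.115,hi=.17,ang0=.6); print("   board ang",b[3])
cv2.imwrite("pics/fin.png",np.hstack([ims[0][:,80:480],cv2.resize(ims[1][150:310,200:352],(400,420))])[...,::-1])
E
```

```text
clock: 23.45
tcp_pos: [0.5431, -0.166, 0.1811]
orientation: [-1.771, -1.962, -0.559]
contact_force: [-0.5, 0.6, -1.4]
grip_width: 0.0799
gripper_force: 0.0
wrist 7643 x max 0.10062913024961187 y edges [array([-0.0295,  0.0334]), array([-0.0295,  0.0333])] tilt [0.0675 0.075 ] face z 0.018808832453013218 board z 0.0024358374192461583
   board ang 35.139282982249085
scene 1244 x max 0.09709109600488451 y edges [array([-0.03  ,  0.0336]), array([-0.0304,  0.0326])] tilt [-0.1571  0.1769] face z 0.021950303975077568 board z 0.005347199139383723
   board ang 35.08439031078436
top 965 x max 0.1018139242207963 y edges [array([-0.033 ,  0.0303]), array([-0.0335,  0.0303])] tilt [-0.0024 -0.1758] face z 0.021899163174199487 board z 0.005385738695617096
   board ang 35.22128166557489
```

View pics/fin.png

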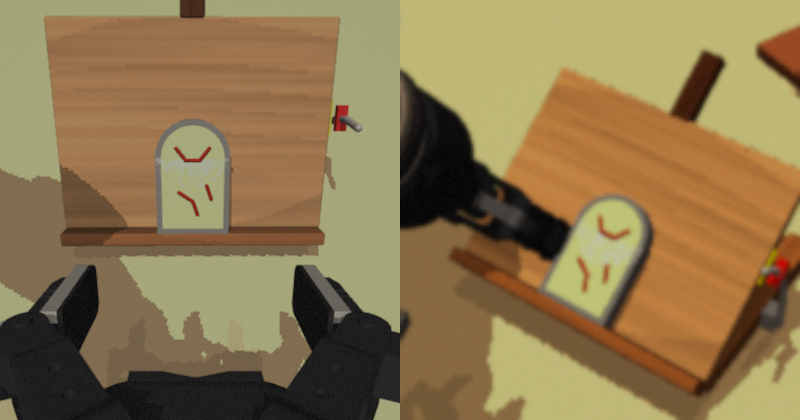

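The plaque sits square on the ledge (158–230) and centred on it (62–325). It is arch up and painted side out, its back is flat on the board, and the yellow line is at the red mark (340,118). The gripper is clear, so I'm handing in.

```bash
python3 -c "
from bench import r
print(r.hand_in())"
```

```text
the job is handed in; nothing more can be done
None
```

Job handed in at about 24 s: the board holds by itself at about 35° on the red mark, the plaque rests squarely on the middle of the ledge, the arm is clear, and the case, jar and pot were never touched.

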